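Clamp the blue-ringed objective in the holding fixture

TASK

Stand the blue-ringed microscope objective upright in the shallow pocket of the grey holding fixture and let go of it, then push the fixture's orange sprung plunger straight down until it catches in its notch and stays down by itself. Keep the objective from falling over; it must still be standing in the pocket at the end.

Things in the scene. Friction and masses are not known exactly. Their poses are not given: they have to be found in the camera images.
- blue_objective_mid (a point): Microscope objective with a blue ring and shoulder (bystanders have red or yellow rings), about 160 g, standing nose up on the bench. Metal cylinder 34 mm in diameter up to 41 mm, then a blue cone and a dark nose 18 mm across; 58 mm tall in all. This point is on its axis 30 mm above its underside; z points up along it. Grip it across the cylinder.
- pocket (a point): Centre of the white pocket floor, 16 mm above the bench, on the grey fixed fixture (110 mm along x; along y from 55 mm at -y to 160 mm at +y of this point). Pocket 54 by 54 mm inside; three metal walls and, at +y, a dark clamp jaw stand 7 mm above its floor. z up; y points to the plunger, 110 mm away. Pushing the plunger slides the jaw 16 mm in and may shift the objective some mm to -y.
- plunger_cap (a point): Centre of the flat top of the plunger's round orange cap, 38 mm in diameter and 10 mm thick; with the plunger up it is 82 mm above the bench and 66 mm above the pocket's floor. Its stem rises from a grey block 56 by 52 mm whose top is 40 mm above the bench. It moves down with the plunger.
- plunger (a joint): How far the plunger is pushed down: 0 = up, as it starts; 0.029 m = fully down. A spring pushes it up with 6 to 8 N, easing towards the end; let go before about 23 mm it snaps back up, beyond that it drops by itself into its holding notch at 29 mm and stays there.
Not all that is in view belongs to the job. Of the things like the part that bears pocket, leave any that is pink; of the rest the larger one is meant.

How it is judged:
By the outcome, as a careful person would: the job done as asked, in the order asked, and still so for the second after the job is handed in, with the robot touching nothing.
It also fails if it takes over 40 s, if anything falls off the work surface, if the arm or the gripper's body presses on something with over 40 N, if the wrist force passes 120 N, or if a joint passes its speed limit or range.

ROBOT

A 6-joint arm with a two-finger parallel gripper is mounted at the origin on the work surface. World frame = base frame: x ahead of the robot, y to its left, z up, the work surface at z = 0. Lengths are in m, angles in rad, forces in N, time in s.
With the tool pointing down it reaches from about 0.3 to 0.95 m from the base axis. Payload 3.1 kg.
Tool frame: the origin (TCP) lies on the centre line of the jaws, within the pads' length; the fingertips stand 25 mm ahead of it and the grasp point (between the pads) lies 6 mm ahead of it; x points along the fingers, y is the direction in which the jaws open and shut, and the axes are right-handed (so a half turn about x gives the same grasp; the last joint's range is limited). The gripper opens to 85 mm and grips with 20 to 120 N. Pads are 22 mm wide; open, the fingers measure 114 mm over their backs; the gripper's body (76 mm by 85 mm) begins 54 mm behind the grasp point. The pads swing forward as they close: fully open they stand 13 mm farther back than shut.
Start: joints at [-1.252, 0.308, 1.634, -0, 1.2, -0.07], TCP at [0.237, -0.578, 0.256] pointing down, gripper open.
Joint ranges: [-3.06, 3.06], [-0.79, 1.96], [0.05, 2.63], [-1.19, 4.34], [0.05, 2.64], [-2.94, 2.94]. Speed limits (rad/s): [2.79, 2.79, 3.14, 3.14, 3.14, 3.14].

INTERFACE

Orientations are given as a unit quaternion [x, y, z, w].
In Python, from bench import env gives the robot as it stands.
- The arm moves only by the tool step_arm, never from a script. Its argument "deltas" is a list of rows, each a list of 3 entries, a list of its own where there are three numbers: the turn, a rotation vector about the tool's x, y, z in rad, then the shift along the tool's x, y, z in m, then the finger opening in m, from 0 to 0.0854. A call has 1 to 8 rows; each row is the pose to reach, as a shift and turn from the pose commanded when the call began, along the tool's axes at that moment; what a row does not reach only later rows make up. A row lasts 1/10 s, in which the tool goes at most 50 mm and 8.59 degrees, less where a joint would pass 70% of its speed; a pose out of reach is approached as far as the arm can. A call with a gripper value outside its range is refused whole. The fingers move at their own pace and stop on an object; "grip_force" is the grip in N (left out, the last holds). Time passes only in rows, so rows that repeat a pose let the fingers close. It gives the time, the measured TCP pose, the force and the opening at its end, in the units of the state.
- env.observe(): the state, without advancing time (a new reading comes with each control period).
- env.snapshot(name): name is "scene" or "top" or "wrist"; returns a dict with "color" (420x560x3 uint8, red, green, blue), "mtx" (3x3 intrinsics, pixels), "R" (3x3) and "t" (3): a world point X has camera coordinates R X + t. Camera axes: x right, y down, z forward; pixel columns grow to the right and rows downward; lengths in m; the calibration is good to about 2 mm. A picture is of the moment at which its call begins. There is no depth.
- env.close_job(): hands the job in, once; it reports no verdict.
The state is a dict: "clock": time; "q": joint angles; "qvel": joint speeds; "effort": joint torques, N m; "position": TCP position; "eef_rot": TCP orientation; "ft_force": force on the tool from outside, world axes, zero at the start; "moment": the same for the moment, N m; "width": finger opening in m.
Only numpy, scipy, OpenCV 4.12 (cv2) and the standard library are available. Lean on these libraries where they do the work, as an engineer would, in place of code of your own. Each camera call takes 0.05 s, during which the arm holds its last target.

## Working session

There is one attempt and no reset: what is moved stays moved. The work goes in short steps, Python scripts to look and compute and a tool call to move; the robot and the scene stay as the last step left them, time stands still between calls to the robot, and variables do not carry over. Pictures are saved under pics/ and viewed, and the job is handed in when it is done.

Besides the shell and the picture viewer there is one more tool, called after ">>>" by a JSON object that holds its "fn" and its "kwargs". step_arm: Moves the arm, as the interface text tells. Its arguments: {"type":"object","properties":{"deltas":{"type":"array","items":{"type":"array"}},"grip_force":{"type":"number"}},"required":["deltas"]}

```bash
ls; mkdir -p pics; cat > h.py <<'E'
import numpy as np,cv2
from bench import env
def snap(n,f):
    s=env.snapshot(n); cv2.imwrite(f'pics/{f}.png',s['color'][:,:,::-1]); np.savez(f'pics/{f}.npz',**{k:np.array(s[k]) for k in('mtx','R','t')},color=s['color']); return s
def ld(f): return np.load(f'pics/{f}.npz')
def ray(f,u,v):
    s=ld(f);d=s['R'].T@np.linalg.inv(s['mtx'])@np.array([u,v,1.]);c=-s['R'].T@s['t'];return c,d
def atz(f,u,v,z):
    c,d=ray(f,u,v);return c+d*(z-c[2])/d[2]
def proj(f,X):
    s=ld(f);p=s['mtx']@(s['R']@np.array(X)+s['t']);return p[:2]/p[2]
def tri(*obs):
    A=np.zeros((3,3));b=np.zeros(3)
    for f,u,v in obs:
        c,d=ray(f,u,v);d/=np.linalg.norm(d);P=np.eye(3)-np.outer(d,d);A+=P;b+=P@c
    return np.linalg.solve(A,b)
def crop(f,u0,v0,u1,v1,k,o):
    im=cv2.imread(f'pics/{f}.png')[v0:v1,u0:u1];cv2.imwrite(f'pics/{o}.png',cv2.resize(im,None,fx=k,fy=k,interpolation=cv2.INTER_CUBIC))
E
python3 - <<'E'
from h import *
for n in('scene','top','wrist'): snap(n,n+'0')
o=env.observe();print(o)
E
```

```text
pics
{'clock': 0.15, 'q': array([-1.25169260e+00,  3.08772496e-01,  1.63484879e+00,  9.91141125e-06,
        1.19969920e+00, -6.96885749e-02]), 'qvel': array([ 5.78305652e-04, -2.59026868e-03, -3.62626804e-03, -1.40673620e-03,
       -7.13489117e-05, -1.39349994e-03]), 'effort': array([ 6.58196313e-05, -4.15801406e+01, -2.77146578e+01, -1.37021048e-04,
        5.95344405e-03,  3.91980038e-06]), 'position': array([ 0.23672253, -0.57781419,  0.25535271]), 'eef_rot': array([-0.69371531, -0.13719996,  0.6938608 , -0.13598687]), 'ft_force': array([-0.54115438, -0.26329259, -0.13505855]), 'moment': array([-0.02756276, -0.00239129, -0.00583738]), 'width': 0.08522782968022857}
```

View pics/scene0.png

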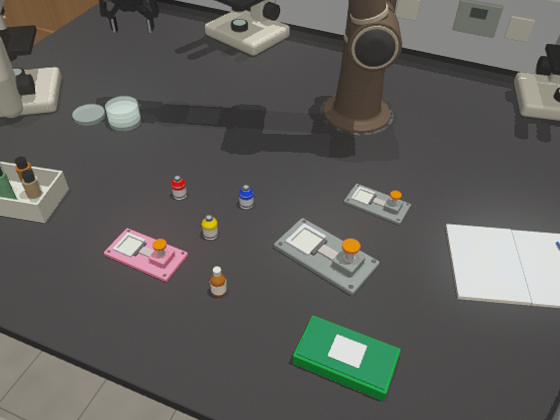

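View pics/top0.png

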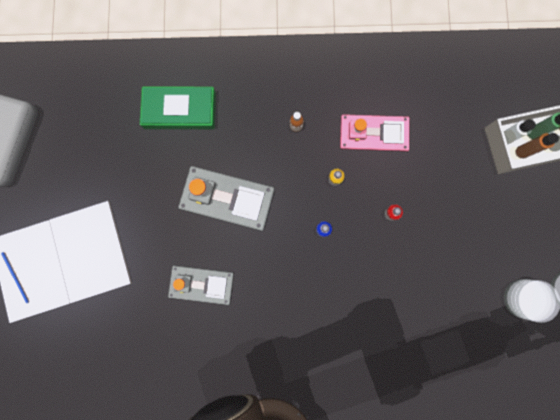

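View pics/wrist0.png

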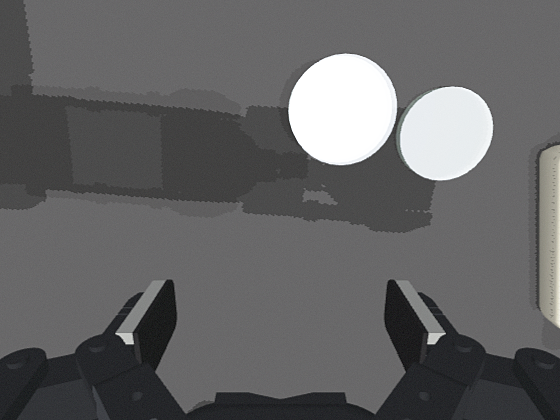

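Candidates for the objective are blue at scene (246,197) / top (325,229), red at (178,188) and yellow at (210,228), so I choose blue. Candidates for the fixture are large grey at scene (326,254) / top (226,198), small grey at (378,203) and pink at (146,254), so I choose the large grey one. I'll check both in crops.

```bash
python3 - <<'E'
from h import *
crop('top0',170,155,350,245,4.4,'c_top'); crop('scene0',225,175,385,295,5,'c_scene')
print(ld('top0')['mtx'],-ld('top0')['R'].T@ld('top0')['t'])
E
```

```text
[[381.78341675   0.         278.29204701]
 [  0.         381.78341675 213.16968954]
 [  0.           0.           1.        ]] [ 0.42278466 -0.04674156  0.928862  ]
```

View pics/c_top.png

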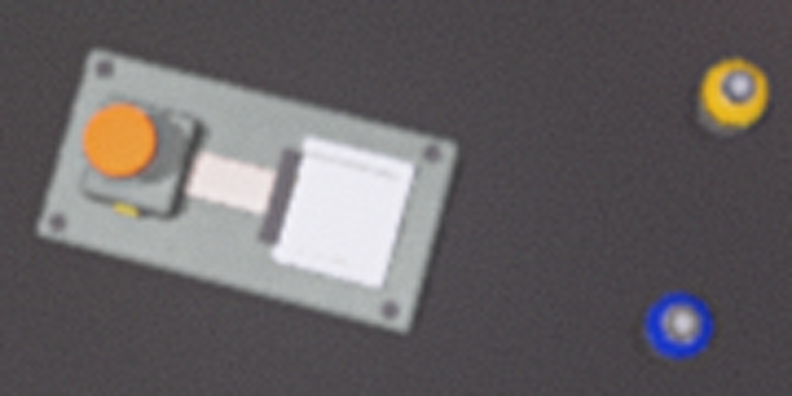

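View pics/c_scene.png

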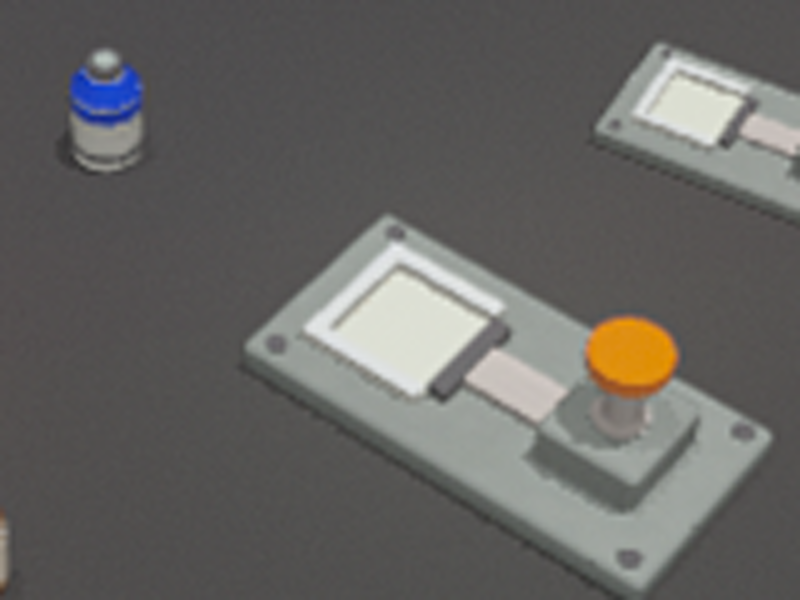

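The top crop shows the large grey fixture with plate corners at crop pixels (95,48), (458,142), (408,332) and (38,237). Its cap is at (120,140) and the blue nose at (683,322). Both choices match the description: blue ring and shoulder, and the larger non-pink fixture.

```bash
python3 - <<'E'
from h import *
T=lambda u,v:(170+u/4.4,155+v/4.4); S=lambda u,v:(225+u/5,175+v/5)
C=[atz('top0',*T(*p),.014) for p in((95,48),(458,142),(408,332),(38,237))]
for c in C: print(c.round(4))
print('sides',[np.linalg.norm(C[i]-C[(i+1)%4]).round(4) for i in range(4)])
Cs=[atz('scene0',*S(*p),.014) for p in((638,592),(247,350),(388,213),(770,435))]
for c in Cs: print('s',c.round(4))
print('cap',atz('top0',*T(120,140),.082),atz('scene0',*S(632,350),.082))
print('obj',atz('top0',*T(683,322),.058),atz('scene0',*S(106,60),.058))
print(tri(('top0',*T(683,322)),('scene0',*S(106,60))))
m=sum(C)/4; d=(C[0]+C[3]-C[1]-C[2]); d/=np.linalg.norm(d)
print('yaxis',d,np.arctan2(d[1],d[0]),'pocket',m-d*.0525,'cap pred',m+d*.0575)
# pocket far corners
from scipy.spatial.transform import Rotation as Ro
print(Ro.from_quat(env.observe()['eef_rot']).as_matrix().round(3))
E
```

```text
[0.6517 0.1846 0.014 ]
[ 0.5946 -0.018   0.014 ]
[0.4898 0.0106 0.014 ]
[0.5456 0.2148 0.014 ]
sides [np.float64(0.2104), np.float64(0.1087), np.float64(0.2117), np.float64(0.1104)]
s [0.6536 0.1888 0.014 ]
s [ 0.5954 -0.0131  0.014 ]
s [0.4889 0.0142 0.014 ]
s [0.5488 0.2169 0.014 ]
cap [0.58604855 0.15380333 0.082     ] [0.58640234 0.15714828 0.082     ]
obj [ 0.48955937 -0.13484491  0.058     ] [ 0.48885046 -0.13222423  0.058     ]
[ 0.48909235 -0.13358349  0.05794118]
yaxis [0.26728706 0.96361695 0.        ] 1.3002197693156257 pocket [0.55638665 0.04741917 0.014     ] cap pred [0.58578823 0.15341703 0.014     ]
[[-0.001  0.379 -0.925]
 [ 0.002 -0.925 -0.379]
 [-1.    -0.002 -0.   ]]
```

```bash
cat >> h.py <<'E'
from scipy.spatial.transform import Rotation as Ro
def dl(p,a):
    o=env.observe();R=Ro.from_quat(o['eef_rot']).as_matrix();c,s=np.cos(a),np.sin(a)
    G=np.array([[0,c,s],[0,s,-c],[-1,0,0]])
    d=np.array(p)-o['position']
    print('clock',o['clock'],'pos',o['position'].round(4),'rot',Ro.from_matrix(R.T@G).as_rotvec().round(4),'shift',(R.T@d).round(4),'dist',np.linalg.norm(d).round(4),'w',o['width'].round(4),'F',o['ft_force'].round(2))
E
python3 -c "
from h import *
dl([.489,-.1335,.17],-.27)"
```

```text
Traceback (most recent call last):
  File "h.py", line 24, in dl
    print('clock',o['clock'],'pos',o['position'].round(4),'rot',Ro.from_matrix(R.T@G).as_rotvec().round(4),'shift',(R.T@d).round(4),'dist',np.linalg.norm(d).round(4),'w',o['width'].round(4),'F',o['ft_force'].round(2))
                                                                                                                                                                          ^^^^^^^^^^^^^^^^
AttributeError: 'float' object has no attribute 'round'
```

```bash
sed -i "s/o\['width'\].round(4)/round(float(o['width']),4)/" h.py
python3 -c "
from h import *
dl([.489,-.1335,.17],-.27)"
```

```text
clock 0.15 pos [ 0.2367 -0.5778  0.2554] rot [-9.12e-01 -9.00e-04  1.50e-03] shift [ 0.0859 -0.3154 -0.4019] dist 0.518 w 0.0852 F [-0.54 -0.26 -0.14]
```

>>> {"fn": "step_arm", "kwargs": {"deltas": [[[-0.14,0,0],[0.012,-0.028,-0.036],0.085],[[-0.28,0,0],[0.024,-0.056,-0.072],0.085],[[-0.42,0,0],[0.036,-0.084,-0.108],0.085],[[-0.56,0,0],[0.048,-0.112,-0.144],0.085],[[-0.7,0,0],[0.06,-0.14,-0.18],0.085],[[-0.82,0,0],[0.07,-0.168,-0.214],0.085],[[-0.91,0,0],[0.08,-0.196,-0.25],0.085],[[-0.912,0,0],[0.085,-0.225,-0.287],0.085]]}}

```text
clock: 0.95
position: [0.4171, -0.2593, 0.1702]
eef_rot: [-0.562, -0.429, 0.563, -0.428]
ft_force: [1.0, -0.4, 0.7]
width: 0.0849
```

```bash
python3 -c "
from h import *
dl([.489,-.1335,.17],-.27)"
```

```text
clock 0.95 pos [ 0.4171 -0.2593  0.1702] rot [ 0.001  -0.0006  0.0014] shift [ 0.0002  0.0359 -0.1404] dist 0.1449 w 0.0849 F [ 1.02 -0.43  0.68]
```

>>> {"fn": "step_arm", "kwargs": {"deltas": [[[0,0,0],[0,0.009,-0.035],0.085],[[0,0,0],[0,0.018,-0.07],0.085],[[0,0,0],[0,0.027,-0.105],0.085],[[0,0,0],[0,0.036,-0.14],0.085],[[0,0,0],[0,0.036,-0.14],0.085]]}}

```text
clock: 1.45
position: [0.4908, -0.1328, 0.1713]
eef_rot: [0.562, 0.43, -0.561, 0.429]
ft_force: [0.2, -0.1, 0.8]
width: 0.0852
```

```bash
python3 -c "
from h import *
dl([.489,-.1335,.17],-.27)
snap('wrist','w1');print(proj('w1',[.489,-.1335,.058]),proj('w1',[.489,-.1335,.0]))"
```

```text
clock 1.45 pos [ 0.4908 -0.1328  0.1713] rot [ 0.0044 -0.0014 -0.0006] shift [ 0.0013 -0.0015  0.0011] dist 0.0023 w 0.0852 F [ 0.23 -0.15  0.85]
[278.92951003 224.12506383] [279.09371831 201.51319329]
```

View pics/w1.png

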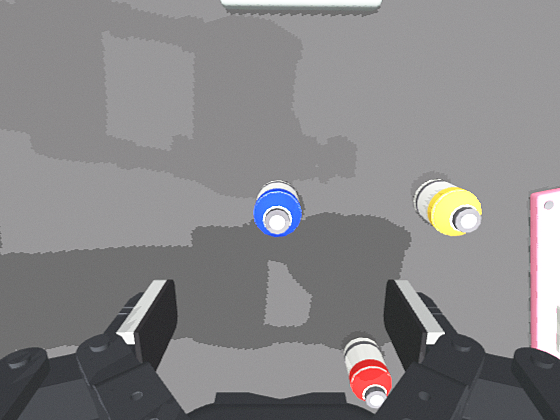

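```bash
python3 -c "
from h import *
crop('w1',230,160,330,250,6,'cw1')
print(atz('w1',277,222,.058)); print(atz('top0',395,213,.058),atz('top0',337,176,.058))"
```

```text
[ 0.48813855 -0.13169355  0.058     ]
[ 0.5217839  -0.29458805  0.058     ] [ 0.61021706 -0.165452    0.058     ]
```

View pics/cw1.png

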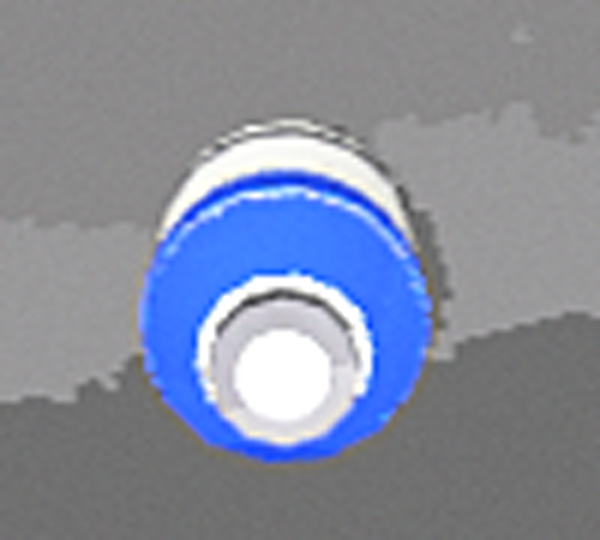

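Blue nose is at wrist (277.8,221.5), which gives (0.4888,-0.1322). That agrees with the other cameras to about 1–2 mm, so I'll descend.

```bash
python3 -c "
from h import *
dl([.4887,-.1325,.037],-.27)"
```

```text
clock 1.5 pos [ 0.4898 -0.1343  0.1711] rot [ 0.0039 -0.      0.0003] shift [ 0.1341 -0.0015 -0.0015] dist 0.1341 w 0.0852 F [ 0.58 -0.45 -0.2 ]
```

>>> {"fn": "step_arm", "kwargs": {"deltas": [[[0,0,0],[0.03,-0.001,-0.001],0.085],[[0,0,0],[0.065,-0.001,-0.001],0.085],[[0,0,0],[0.1,-0.001,-0.001],0.085],[[0,0,0],[0.125,-0.001,-0.001],0.085],[[0,0,0],[0.133,-0.001,-0.001],0.085],[[0,0,0],[0.133,-0.001,-0.001],0.06]], "grip_force": 40}}

```text
clock: 2.1
position: [0.487, -0.1351, 0.0371]
eef_rot: [-0.562, -0.429, 0.564, -0.427]
ft_force: [0.4, -0.2, 0.4]
width: 0.0728
```

>>> {"fn": "step_arm", "kwargs": {"deltas": [[[0,0,0],[0,0,0],0.03],[[0,0,0],[0,0,0],0.025],[[0,0,0],[0,0,0],0.025],[[0,0,0],[0,0,0],0.025],[[0,0,0],[0,0,0],0.025],[[0,0,0],[0,0,0],0.025]], "grip_force": 40}}

```text
clock: 2.7
position: [0.4897, -0.1354, 0.04]
eef_rot: [0.563, 0.427, -0.562, 0.429]
ft_force: [-1.4, -0.8, 6.4]
width: 0.033
```

```bash
python3 -c "
from h import *
dl([.5563,.0490,.037],-.27);snap('wrist','w2');snap('scene','s2');crop('s2',200,140,290,240,6,'cs2')"
```

```text
clock 2.7 pos [ 0.4897 -0.1354  0.04  ] rot [ 0.0004  0.0006 -0.0027] shift [ 0.003   0.015  -0.1955] dist 0.1961 w 0.033 F [-1.44 -0.85  6.42]
```

View pics/cs2.png

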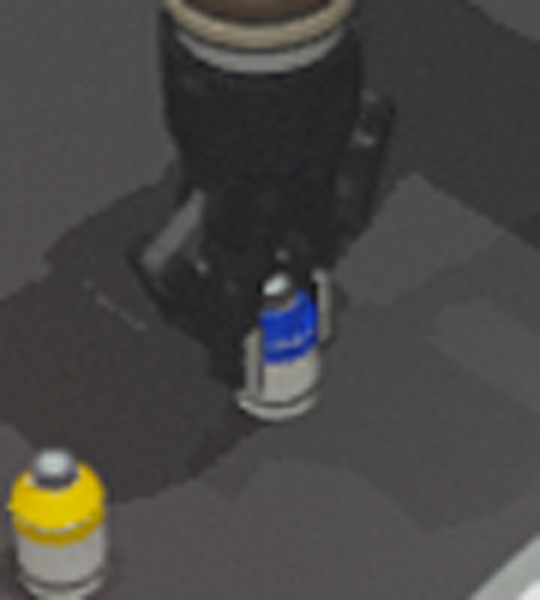

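View pics/w2.png

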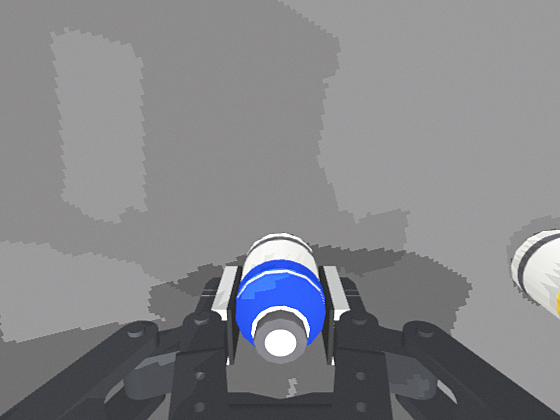

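The objective is held upright between both pads, with the nose at wrist (281,342). Next I'll lift and work out the hold offset.

```bash
python3 -c "
from h import *
print(atz('w2',281,342,.058))"
```

```text
[ 0.49004673 -0.13211175  0.058     ]
```

>>> {"fn": "step_arm", "kwargs": {"deltas": [[[0,0,0],[-0.02,0,0],0.025],[[0,0,0],[-0.05,0,0],0.025],[[0,0,0],[-0.07,0,0],0.025],[[0,0,0],[-0.07,0,0],0.025]], "grip_force": 40}}

```text
clock: 3.2
position: [0.4913, -0.1357, 0.1116]
eef_rot: [0.564, 0.426, -0.561, 0.431]
ft_force: [1.2, -1.3, -0.8]
width: 0.0329
```

```bash
python3 -c "
from h import *
dl([.5563,.0490,.11],-.27);snap('wrist','w3');snap('scene','s3');crop('s3',200,120,290,220,6,'cs3')"
```

```text
clock 3.2 pos [ 0.4913 -0.1357  0.1116] rot [ 0.0002  0.0006 -0.0079] shift [ 0.0016  0.0134 -0.1953] dist 0.1958 w 0.0329 F [ 1.19 -1.28 -0.77]
```

View pics/w3.png

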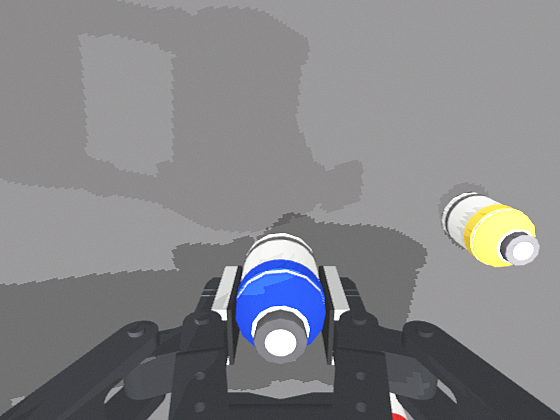

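View pics/cs3.png

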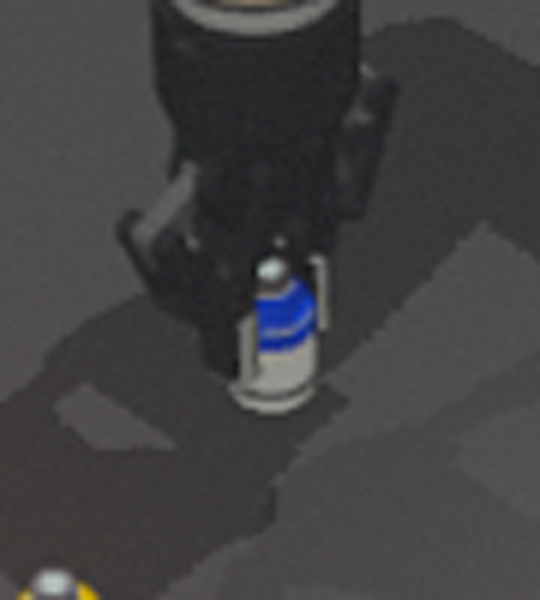

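Lifted with no slip. I'll stop just short of the pocket and measure it with the wrist camera.

>>> {"fn": "step_arm", "kwargs": {"deltas": [[[0,0,0],[-0.01,0.004,-0.03],0.025],[[0,0,0],[-0.02,0.008,-0.06],0.025],[[0,0,0],[-0.03,0.011,-0.09],0.025],[[0,0,0],[-0.03,0.012,-0.11],0.025],[[0,0,0],[-0.03,0.012,-0.11],0.025],[[0,0,0],[-0.03,0.012,-0.11],0.025]], "grip_force": 40}}

```text
clock: 3.9
position: [0.528, -0.0316, 0.1365]
eef_rot: [-0.561, -0.429, 0.563, -0.428]
ft_force: [0.6, 1.2, -2.6]
width: 0.0328
```

```bash
python3 -c "
from h import *
dl([.5544,.0413,.11],-.27);snap('wrist','w4')"
```

```text
clock 3.9 pos [ 0.528  -0.0316  0.1365] rot [0.0015 0.0009 0.0036] shift [ 0.0264  0.0062 -0.0774] dist 0.082 w 0.0328 F [ 0.58  1.19 -2.64]
```

View pics/w4.png

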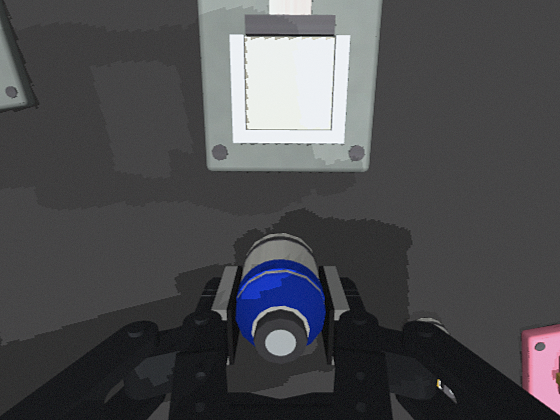

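The pocket is clearly visible. Its floor corners are about (246,129), (332,129), (334,37) and (245,38).

```bash
python3 -c "
from h import *
P=[atz('w4',*p,.016) for p in((246,129),(332,129),(334,37),(245,38))]
print(np.round(P,4),[np.linalg.norm(P[i]-P[(i+1)%4]).round(4) for i in range(4)],np.mean(P,0))
d=P[2]-P[1]+P[3]-P[0];print(np.arctan2(d[1],d[0]))
print('nose',atz('w4',281,342,.1545), env.observe()['position'])
dl([.5544,.0413,.11],-.27)"
```

```text
[[0.5217 0.0333 0.016 ]
 [0.5751 0.0186 0.016 ]
 [0.5882 0.0708 0.016 ]
 [0.5366 0.0844 0.016 ]] [np.float64(0.0554), np.float64(0.0538), np.float64(0.0534), np.float64(0.0533)] [0.55541954 0.05178273 0.016     ]
1.3056323674465096
nose [ 0.52839968 -0.02835164  0.1545    ] [ 0.52797371 -0.03213206  0.13664703]
clock 3.95 pos [ 0.528  -0.0321  0.1366] rot [0.0004 0.0009 0.0033] shift [ 0.0266  0.006  -0.0778] dist 0.0825 w 0.0323 F [-0.57  0.86 -2.06]
```

>>> {"fn": "step_arm", "kwargs": {"deltas": [[[0,0,0],[0,0.002,-0.025],0.025],[[0,0,0],[0.005,0.004,-0.055],0.025],[[0,0,0],[0.02,0.005,-0.075],0.025],[[0,0,0],[0.035,0.005,-0.08],0.025],[[0,0,0],[0.045,0.005,-0.08],0.025],[[0,0,0],[0.045,0.005,-0.08],0.025],[[0,0,0],[0.045,0.005,-0.08],0.025]], "grip_force": 40}}

```text
clock: 4.65
position: [0.5548, 0.0426, 0.0926]
eef_rot: [-0.562, -0.428, 0.564, -0.428]
ft_force: [-1.0, -0.4, -1.7]
width: 0.0327
```

```bash
python3 -c "
from h import *
dl([.5538,.0439,.057],-.27);snap('wrist','w5')"
```

```text
clock 4.65 pos [0.5548 0.0426 0.0926] rot [-0.0012  0.0008  0.0016] shift [ 0.0356 -0.0013 -0.001 ] dist 0.0356 w 0.0327 F [-1.02 -0.36 -1.66]
```

View pics/w5.png

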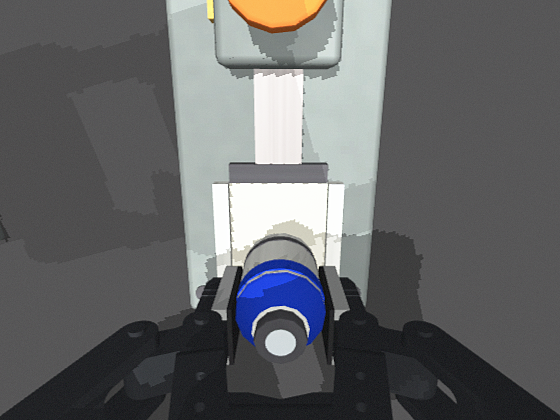

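The objective is centred laterally over the pocket (floor spans columns 230–328, objective at 281). I'll lower it gently.

>>> {"fn": "step_arm", "kwargs": {"deltas": [[[0,0,0],[0.012,0,-0.001],0.025],[[0,0,0],[0.024,0,-0.001],0.025],[[0,0,0],[0.03,0,-0.001],0.025],[[0,0,0],[0.033,0,-0.001],0.025],[[0,0,0],[0.034,0,-0.001],0.025],[[0,0,0],[0.034,0,-0.001],0.025]], "grip_force": 40}}

```text
clock: 5.3
position: [0.5559, 0.0448, 0.0591]
eef_rot: [-0.563, -0.428, 0.563, -0.428]
ft_force: [-0.1, -0.3, -1.6]
width: 0.0326
```

>>> {"fn": "step_arm", "kwargs": {"deltas": [[[0,0,0],[0.001,0,0],0.025],[[0,0,0],[0.002,0,0],0.025],[[0,0,0],[0.002,0,0],0.025]], "grip_force": 40}}

```text
clock: 5.6
position: [0.556, 0.0448, 0.0574]
eef_rot: [0.563, 0.428, -0.563, 0.428]
ft_force: [0.2, 0.8, -2.2]
width: 0.0325
```

>>> {"fn": "step_arm", "kwargs": {"deltas": [[[0,0,0],[0.001,0,0],0.025],[[0,0,0],[0.002,0,0],0.025],[[0,0,0],[0.002,0,0],0.025]], "grip_force": 40}}

```text
clock: 5.9
position: [0.5561, 0.0448, 0.0561]
eef_rot: [0.563, 0.428, -0.563, 0.428]
ft_force: [-1.9, 0.6, 4.9]
width: 0.0327
```

```bash
python3 -c "
from h import *
dl([.5538,.0439,.057],-.27);snap('scene','s6');crop('s6',260,170,380,270,6,'cs6');snap('wrist','w6')"
```

```text
clock 5.9 pos [0.5561 0.0448 0.0561] rot [-0.     -0.0001 -0.0001] shift [-0.0009 -0.002   0.0015] dist 0.0026 w 0.0327 F [-1.86  0.59  4.86]
```

View pics/cs6.png

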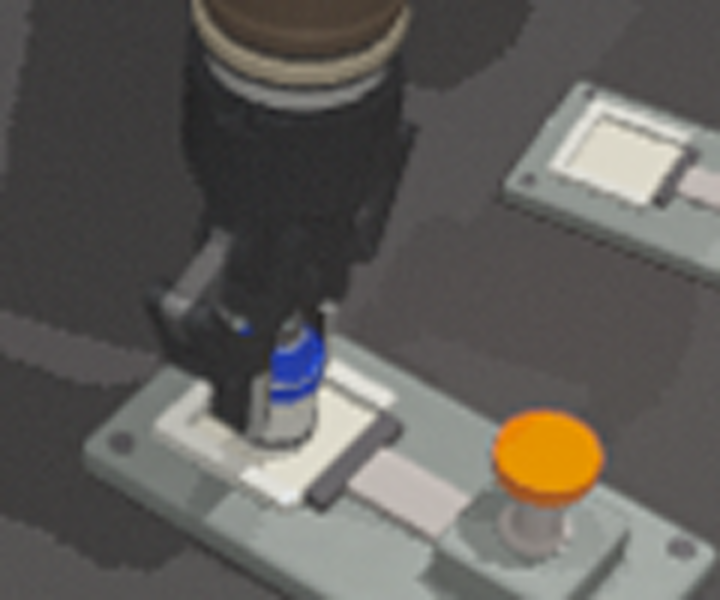

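Contact felt: Fz rose about 7 N, and the objective stands inside the walls. Releasing.

>>> {"fn": "step_arm", "kwargs": {"deltas": [[[0,0,0],[0,0,0],0.038],[[0,0,0],[0,0,0],0.045],[[0,0,0],[0,0,0],0.055],[[0,0,0],[0,0,0],0.065],[[0,0,0],[0,0,0],0.065],[[0,0,0],[-0.02,0,0],0.065],[[0,0,0],[-0.05,0,0],0.065],[[0,0,0],[-0.09,0,0],0.065]], "grip_force": 40}}

```text
clock: 6.8
position: [0.5539, 0.0447, 0.1441]
eef_rot: [-0.561, -0.429, 0.564, -0.427]
ft_force: [1.1, 0.5, -0.4]
width: 0.0651
```

```bash
python3 -c "
from h import *
dl([.5862,.1555,.20],-.27);snap('wrist','w7');snap('top','t7');crop('t7',170,155,280,245,7,'ct7')"
```

```text
clock 6.8 pos [0.5539 0.0447 0.1441] rot [-0.      0.0014  0.0049] shift [-0.0561  0.0013 -0.1153] dist 0.1282 w 0.0651 F [ 1.11  0.48 -0.37]
```

View pics/w7.png

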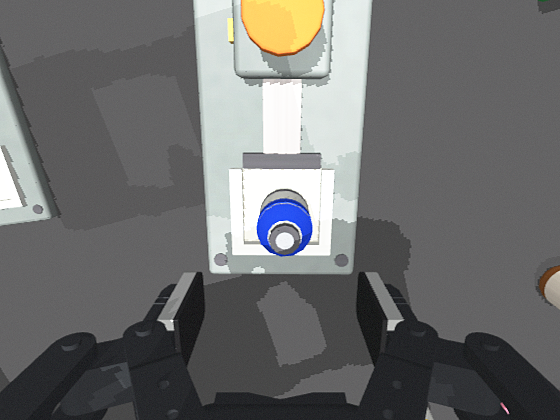

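Objective stands upright in the pocket (nose at (285,240)). The cap is partly visible at about (283,13). Next I move above it with the fingers shut.

```bash
python3 -c "
from h import *
print(atz('w7',283.5,13,.082), atz('w7',285,240,.074))"
```

```text
[0.58494912 0.1558621  0.082     ] [0.55654053 0.04821825 0.074     ]
```

>>> {"fn": "step_arm", "kwargs": {"deltas": [[[0,0,0],[-0.03,0,-0.01],0.05],[[0,0,0],[-0.05,0,-0.045],0.03],[[0,0,0],[-0.05,0.001,-0.08],0.01],[[0,0,0],[-0.04,0.001,-0.1],0.0],[[0,0,0],[-0.03,0.001,-0.115],0.0],[[0,0,0],[-0.03,0.001,-0.115],0.0],[[0,0,0],[-0.03,0.001,-0.115],0.0]], "grip_force": 40}}

```text
clock: 7.6
position: [0.5864, 0.1548, 0.1738]
eef_rot: [-0.562, -0.429, 0.564, -0.428]
ft_force: [-0.4, -0.2, 0.3]
width: 0.0002
```

```bash
python3 -c "
from h import *
dl([.5862,.1555,.112],-.27);snap('wrist','w8');snap('scene','s8');crop('s8',270,150,400,270,6,'cs8')"
```

```text
clock 7.6 pos [0.5864 0.1548 0.1738] rot [0.0006 0.002  0.0026] shift [ 0.0618 -0.0002 -0.0008] dist 0.0618 w 0.0002 F [-0.36 -0.16  0.3 ]
```

View pics/w8.png

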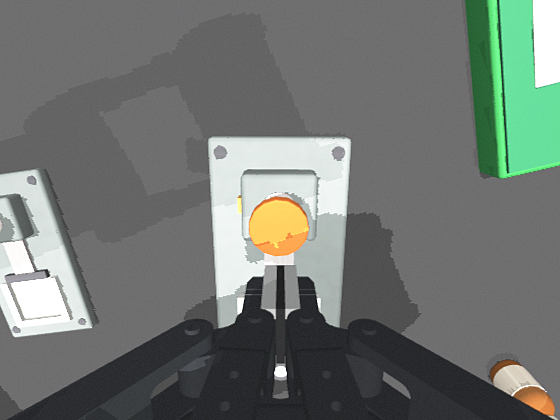

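View pics/cs8.png

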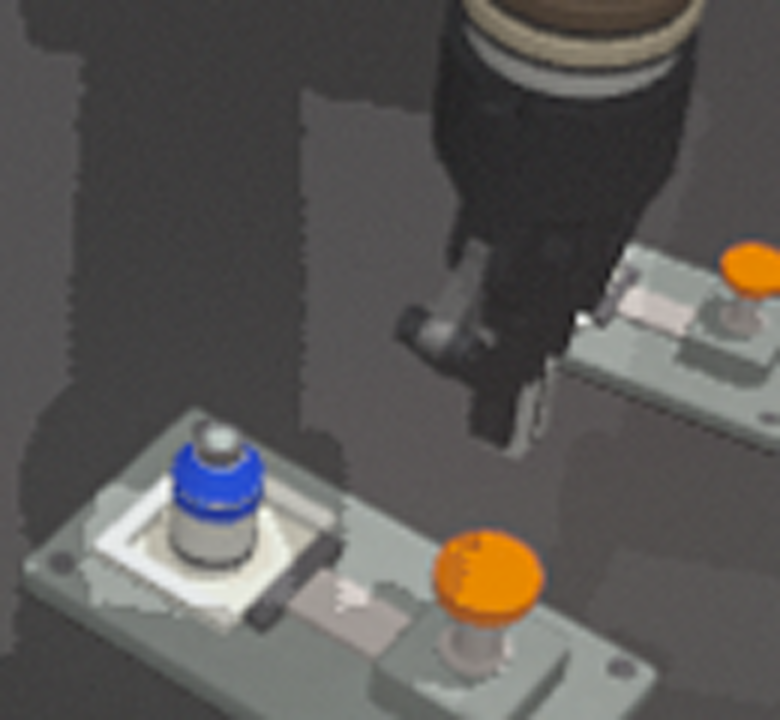

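Objective is upright and the fingers are shut above the cap, whose centre is at wrist (278.5,227).

```bash
python3 -c "
from h import *
c=atz('w8',278.5,227,.082);print(c);dl([c[0],c[1],.112],-.27)"
```

```text
[0.58553239 0.15919066 0.082     ]
clock 7.7 pos [0.5871 0.1543 0.1749] rot [-0.0007  0.0009  0.0008] shift [ 0.0629 -0.0028 -0.0044] dist 0.0631 w -0.0001 F [-0.03  0.31 -0.04]
```

>>> {"fn": "step_arm", "kwargs": {"deltas": [[[0,0,0],[0.03,-0.001,-0.002],0.0],[[0,0,0],[0.055,-0.001,-0.002],0.0],[[0,0,0],[0.062,-0.001,-0.002],0.0],[[0,0,0],[0.067,-0.001,-0.002],0.0],[[0,0,0],[0.072,-0.001,-0.002],0.0],[[0,0,0],[0.077,-0.001,-0.002],0.0]], "grip_force": 40}}

```text
clock: 8.3
position: [0.5873, 0.1568, 0.1002]
eef_rot: [-0.562, -0.428, 0.563, -0.428]
ft_force: [-4.9, -2.1, 7.0]
width: 0.0003
```

>>> {"fn": "step_arm", "kwargs": {"deltas": [[[0,0,0],[0.003,0,0],0.0],[[0,0,0],[0.006,0,0],0.0],[[0,0,0],[0.009,0,0],0.0],[[0,0,0],[0.012,0,0],0.0],[[0,0,0],[0.015,0,0],0.0],[[0,0,0],[0.018,0,0],0.0],[[0,0,0],[0.021,0,0],0.0],[[0,0,0],[0.023,0,0],0.0]], "grip_force": 40}}

```text
clock: 9.1
position: [0.5878, 0.1578, 0.0779]
eef_rot: [-0.563, -0.428, 0.563, -0.428]
ft_force: [-8.2, -1.1, 24.9]
width: 0.0002
```

```bash
python3 -c "
from h import *
dl([.5862,.1555,.078],-.27);snap('scene','s9');crop('s9',270,150,400,270,6,'cs9')"
```

```text
clock 9.1 pos [0.5878 0.1578 0.0779] rot [0.0002 0.     0.0002] shift [-0.0001 -0.0009  0.0026] dist 0.0028 w 0.0002 F [-8.15 -1.08 24.94]
```

View pics/cs9.png

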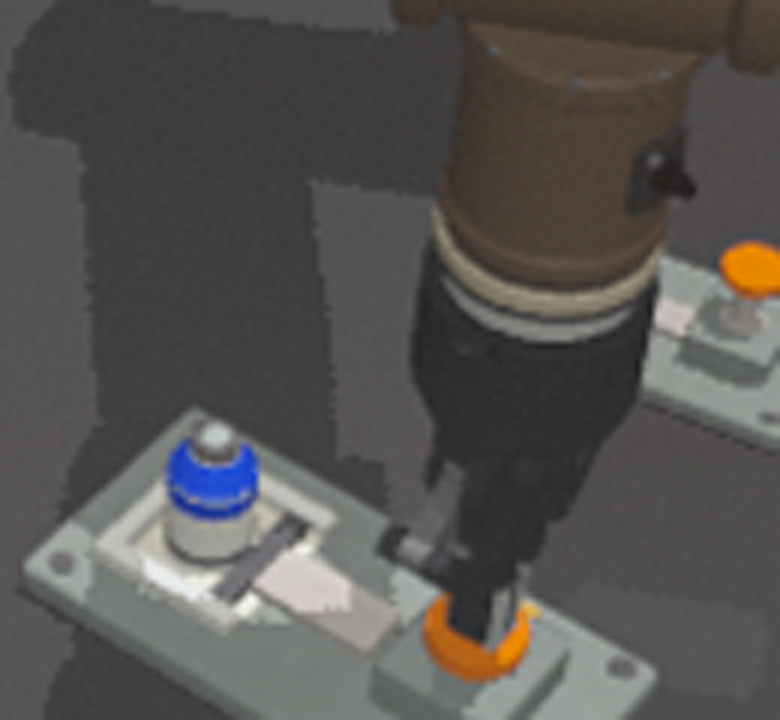

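The plunger is on its stop: z equals 29 mm of travel and the force jumped to 25 N. The jaw is in and the objective is upright. I'll lift slowly, then retract.

>>> {"fn": "step_arm", "kwargs": {"deltas": [[[0,0,0],[-0.004,0,0],0.0],[[0,0,0],[-0.012,0,0],0.0],[[0,0,0],[-0.025,0,0],0.0],[[0,0,0],[-0.05,0,0],0.0],[[0,0,0],[-0.09,0,0],0.0],[[0,0,0],[-0.12,0,0],0.0],[[0,0,0],[-0.12,0,0],0.0],[[0,0,0],[-0.12,0,0],0.0]]}}

```text
clock: 9.95
position: [0.5878, 0.1577, 0.1968]
eef_rot: [0.564, 0.428, -0.562, 0.429]
ft_force: [-0.1, 0.1, -0.8]
width: 0.0002
```

```bash
python3 -c "
from h import *
dl([.5862,.1555,.2],-.27);snap('scene','s10');crop('s10',270,150,400,270,6,'cs10');snap('wrist','w10')"
```

```text
clock 9.95 pos [0.5878 0.1577 0.1968] rot [-0.     -0.0014 -0.0026] shift [-0.0032 -0.001   0.0025] dist 0.0042 w 0.0002 F [-0.14  0.06 -0.8 ]
```

View pics/cs10.png

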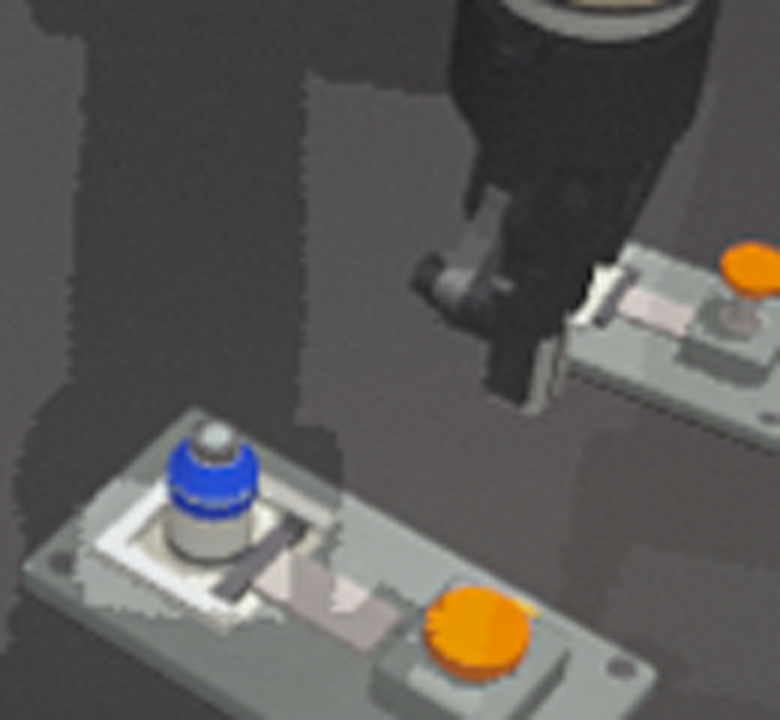

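View pics/w10.png

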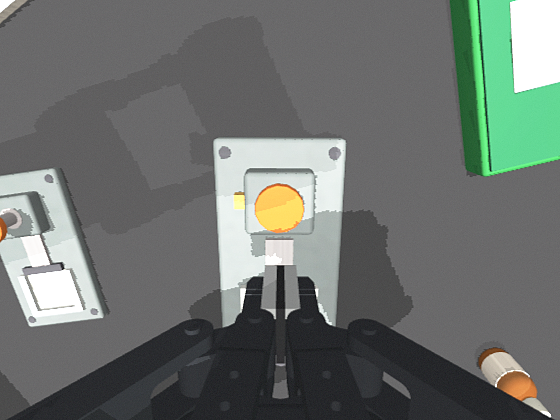

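The cap stays low with the robot clear (scene crop (478,632)), the jaw is in, and the objective stands upright in the pocket (scene crop (212,490)). Handing in.

```bash
python3 -c "
from h import *
print(env.close_job())"
```

```text
the job is handed in; nothing more can be done
None
```

The blue-ringed objective is standing in the pocket of the larger grey fixture, and the orange plunger is latched down. I handed the job in at about 10 s on the robot's clock.

- **Placing:** I set the objective down upright, a few millimetres to -y of the pocket's centre, and let go of it before touching the plunger.
- **Plunger:** I pushed it straight down with the shut fingertips to the 29 mm stop. The measured vertical force at the stop was about 25 N.
- **Last checks:** After the arm lifted clear, the scene picture showed the cap still down, the jaw slid in and the objective upright inside the walls. The force reading was near zero.
- **Disagreements:** The cameras differed by about 2–5 mm in y for the pocket and cap, within the clearances. While pressing at the stop there was also a sideways force of about 8 N.

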